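# Put the red vase away in the damp box

### The arm

A 7-joint arm with a two-finger parallel gripper is mounted at the origin on the work surface. World frame = base frame: x ahead of the robot, y to its left, z up, the work surface at z = 0. Lengths are in m, angles in rad, forces in N, time in s.
With the tool pointing down it reaches from about 0.4 to 0.875 m from the base axis. Payload 19.3 kg.
Tool frame: the origin (TCP) lies midway between the tips of the shut fingers; the grasp point (between the pads) lies 19 mm behind it; z points along the fingers, y is the line along which they close (so a half turn about z gives the same grasp; the last joint's range is limited). The gripper opens to 85 mm and grips with 20 to 120 N. Pads are 22 mm wide; open, the fingers measure 114 mm over their backs; the gripper's body (76 mm by 85 mm) begins 54 mm behind the grasp point. The pads swing forward as they close: fully open they stand 13 mm farther back than shut.
Start: joints at [-0.07, 0.521, -0.036, 1.599, 0.021, 1.021, -0.113], TCP at [0.625, -0, 0.231] pointing down, gripper open.
Joint ranges: [-2.91, 2.91], [-0.3, 2.13], [-1.5, 1.42], [0.17, 2.43], [-1.26, 4.41], [0.16, 1.93], [-2.52, 2.52]. Speed limits (rad/s): [1.89, 1.89, 2.39, 2.39, 3.01, 3.01, 3.01].

### API

Orientations are given as [roll, pitch, yaw] about the fixed x, y, z axes, in that order (R = Rz(yaw) Ry(pitch) Rx(roll)).
In Python, from workcell import bot gives the robot as it stands.
- The arm moves only by the tool move_arm, never from a script. Its argument "moves" is a list that holds one entry, the list of rows, each a list of 7 numbers: the opening, from 0 (shut) to 1 (fully open), then the shift along the tool's x, y, z in units of 1000 mm (1.0 is 1000 mm), then the turn, a rotation vector about the tool's x, y, z in units of 2 pi rad (1.0 is 2 pi rad). A call has 1 to 5 rows; each row is the pose to reach, as a shift and turn from the pose commanded when the call began, along the tool's axes at that moment, turning the shorter way round; what a row does not reach only later rows make up. A row lasts 1/10 s, in which the tool goes at most 50 mm and 8.59 degrees, less where a joint would pass 70% of its speed; a pose out of reach is approached as far as the arm can. A call with a number of a shift or a turn outside -1 to 1 is refused whole. A call with a gripper value outside its range is refused whole. The fingers move at their own pace and stop on an object; "force" is the grip in N (left out, the last holds). Time passes only in rows, so rows that repeat a pose let the fingers close. It gives the time, the measured TCP pose, the force, the opening and the grip force at its end, in the units of the state.
- bot.observe(): the state, without advancing time (a new reading comes with each control period).
- bot.grab_frame(name): name is "scene" or "side" or "wrist"; returns the picture (384x512x3 uint8, red, green, blue); there is no depth.
- bot.camera_params(name): a dict with "vertical_fov" (degrees; the focal length in pixels is half the picture's height over the tangent of half this angle, whatever the lens; pixels are square), "cx", "cy" (the principal point, pixels), "R" (3x3) and "t" (3): a world point X has camera coordinates R X + t. Camera axes: x right, y down, z forward; pixel columns grow to the right and rows downward; lengths in m; the calibration is good to about 2 mm. A picture is of the moment at which its call begins: read the wrist's pose just before it. camera_params takes no time and is no camera call; for the wrist camera it gives the pose at the moment of the call.
- bot.job_done(): hands the job in; it is judged then, once.
The state is a dict: "clock": time; "qpos": joint angles; "qd": joint speeds; "joint_efforts": joint torques, N m; "position": TCP position; "tool_rot": TCP orientation; "force": force on the tool from outside, world axes, zero at the start; "moment": the same for the moment, N m; "grip_width": finger opening in m; "finger_force": force on a finger pad.
Only numpy, scipy, OpenCV 4.12 (cv2) and the standard library are available. Lean on these libraries where they do the work, as an engineer would, in place of code of your own. Each camera call takes 0.05 s, during which the arm holds its last target. There are 200 camera calls.

### The job

The unfired red clay vase is fragile: gripping lightly, lower it into the open damp box and set it down gently on the floor of the box, standing upright, without bumping or dropping it. Then slide the clear cover fully shut over it. Leave the grey vase standing where it is.

Things in the scene. Friction and masses are not known exactly. Their poses are not given: they have to be found in the camera images.
- red_vase: Unfired red clay vase, to put away: belly 76 mm across (widest at 34 mm height), neck 26 mm across from 67 to 104 mm, lip 30 mm at 108 mm, the top. Foot 44 mm across. 150 to 310 g. Origin: underside of the foot; z up the neck. Grip the neck. It cracks if gripped with over 50 N, pressed on the box with over 40 N, or moving over 0.5 m/s in the box (a free fall of 12 mm; a few mm do no harm).
- grey_vase: Grey clay vase of the same shape and size, standing near the red one; must stay where it is. Origin as for the red vase.
- box: Open-topped plywood damp box, fixed: outside 220 x 220, 140 mm high, walls and floor 12 mm (inside 196 x 196, 128 mm deep). Origin: centre of its underside; z up. On its own +y side two aluminium runners 208 mm apart go on 220 mm beyond the box at rim height to carry the open cover; guide strips on runners and side walls reach 152 mm above the table.
- box_in (a point): Centre of the inner floor of the box, 12 mm above the table; axes as the box.
- cover_panel (a joint): How far the clear cover is open, m: 0 = fully shut (end stop), 0.20 = fully open, growing along the box's own +y; starts at 0.15 to 0.20. Cover 204 (box x) by 216 mm (box y), 6 mm thick, top 147 mm above the table; the box's mouth is free from box y = -0.098 to joint - 0.108 m. Slides with about 2 N plus 8 N per m/s; stays where left.
- cover_handle (a point): Centre of the cover's blue upright handle block: 90 mm along box x, 16 mm thick along box y, 40 mm high, standing from 147 to 187 mm above the table in the middle of the cover. Push its face on the +y side towards the box's -y to shut the cover.
Not all that is in view belongs to the job. Leave any turquoise or yellow look-alike of the red_vase alone.

How it is judged:
On the way:
1. the red vase stands upright on the floor of the box, let go and at rest, while the cover is still open (x of red_vase in the frame of box_in between -0.08 and 0.08 m and y of red_vase in the frame of box_in between -0.08 and 0.08 m and z of red_vase in the frame of box_in below 0.006 m and angle between red_vase's own z axis and vertical below 0.15 rad and linear speed of red_vase below 0.03 m/s and contact force between the fingers and red_vase below 0.1 N and value of joint cover_panel above 0.08 m), for 0.2 s.
At the end, for the whole second after the job is handed in: the red vase stands at rest on the floor of the box, upright within 0.15 rad; the cover is shut to within 12 mm; the grey vase stands upright within 30 mm of where it was (x of red_vase in the frame of box_in between -0.08 and 0.08 m and y of red_vase in the frame of box_in between -0.08 and 0.08 m and z of red_vase in the frame of box_in below 0.006 m and angle between each of red_vase, grey_vase's own z axis and vertical below 0.15 rad and linear speed of red_vase below 0.03 m/s and value of joint cover_panel below 0.012 m and distance of grey_vase from where it was at the start of the episode below 0.03 m); the robot touches nothing.
It fails at once if the red vase is bumped or pressed against the box or its cover with over 40 N (contact force between red_vase and box above 40 N).
It fails at once if the red vase is dropped or plunged into the box (moving over 0.5 m/s with its foot below the rim) (linear speed of red_vase above 0.5 m/s and z of red_vase in the frame of box_in below 0.125 m and x of red_vase in the frame of box_in between -0.1 and 0.1 m and y of red_vase in the frame of box_in between -0.1 and 0.1 m).
It fails at once if the red vase is squeezed with over 120 N, both fingers' forces together (contact force between the fingers and red_vase above 120 N).
It fails at once if the grey vase is knocked over or shoved 30 mm away (distance of grey_vase from where it was at the start of the episode above 0.03 m or angle between grey_vase's own z axis and vertical above 0.3 rad).
It also fails if it takes over 54 s, if anything falls off the work surface, if the arm or the gripper's body presses on something with over 40 N, if the wrist force passes 120 N, or if a joint passes its speed limit or range.

## Working session

There is one attempt and no reset: what is moved stays moved. The work goes in short steps, Python scripts to look and compute and a tool call to move; the robot and the scene stay as the last step left them, time stands still between calls to the robot, and variables do not carry over. Pictures are saved under pics/ and viewed, at most 10 in all, crops included, and the job is handed in when it is done.

Besides the shell and the picture viewer there is one more tool, called after "Emit:" by a JSON object that holds its "name" and its "arguments". move_arm: Moves the arm, as the interface text tells. Shifts and turns lie within -1 to 1; 1 stands for 1000 mm of shift or 2 pi rad of turn. Its arguments: {"type":"object","properties":{"moves":{"type":"array"},"force":{"type":"number"}},"required":["moves"]}

```bash
mkdir -p pics; ls; cat > h.py <<'E'
import numpy as np, cv2
from workcell import bot
def grab(n,f):
    p=bot.camera_params(n); im=bot.grab_frame(n); cv2.imwrite('pics/'+f,im[:,:,::-1]); 
    np.savez('pics/'+f+'.npz',R=p['R'],t=p['t'],K=[192/np.tan(np.radians(p['vertical_fov'])/2),p['cx'],p['cy']]); return im
def ray(f,u,v):
    d=np.load('pics/'+f+'.npz'); k=d['K']; R=d['R']
    r=R.T@np.array([(u-k[1])/k[0],(v-k[2])/k[0],1]); return -R.T@d['t'], r/np.linalg.norm(r)
def plane(f,u,v,z):
    o,r=ray(f,u,v); return o+r*(z-o[2])/r[2]
def tri(*obs):
    A=0;b=0
    for f,u,v in obs:
        o,r=ray(f,u,v); P=np.eye(3)-np.outer(r,r); A=A+P; b=b+P@o
    return np.linalg.solve(A,b)
def proj(f,X):
    d=np.load('pics/'+f+'.npz'); k=d['K']; c=d['R']@np.array(X)+d['t']; return k[1]+k[0]*c[0]/c[2],k[2]+k[0]*c[1]/c[2]
E
python3 - <<'E'
from h import *
a=grab('scene','a.png');b=grab('side','b.png');c=grab('wrist','c.png')
print(bot.observe()); print(bot.camera_params('scene'))
cv2.imwrite('pics/ab.png',cv2.resize(np.vstack([np.hstack([a,b]),np.hstack([c,c*0])])[:,:,::-1],(800,600)))
E
```

```text
pics
{'clock': 0.15, 'qpos': array([-0.07018316,  0.52187014, -0.03630438,  1.59984807,  0.02117153,
        1.02111222, -0.11280781]), 'qd': array([-2.25405007e-03, -1.26314176e-03,  4.53472199e-04, -2.73275539e-03,
        1.76547828e-03,  9.16139272e-05, -8.29102583e-04]), 'joint_efforts': array([ 4.00798544e-04, -9.27376485e+01,  1.98035471e+00, -3.70049715e+01,
        1.79930578e-02,  6.46477114e-03, -1.41420460e-05]), 'position': array([ 6.24754974e-01, -4.51243936e-05,  2.30872916e-01]), 'tool_rot': array([-3.14073976e+00,  4.44044712e-05,  1.57072399e+00]), 'force': array([ 0.68519728, -0.56170214,  0.13810304]), 'moment': array([-0.02023264,  0.00561174, -0.03686007]), 'finger_force': 0.0, 'grip_width': 0.08529590325795214}
{'vertical_fov': 49.30631520005018, 'cx': 255.108827381779, 'cy': 197.7402419402854, 'R': array([[-0.82221141,  0.56912734, -0.00790406],
       [ 0.46335579,  0.66121055, -0.59000171],
       [-0.33055986, -0.48876853, -0.8073633 ]]), 't': array([ 0.46479963, -0.06023706,  0.95875871])}
```

View pics/ab.png

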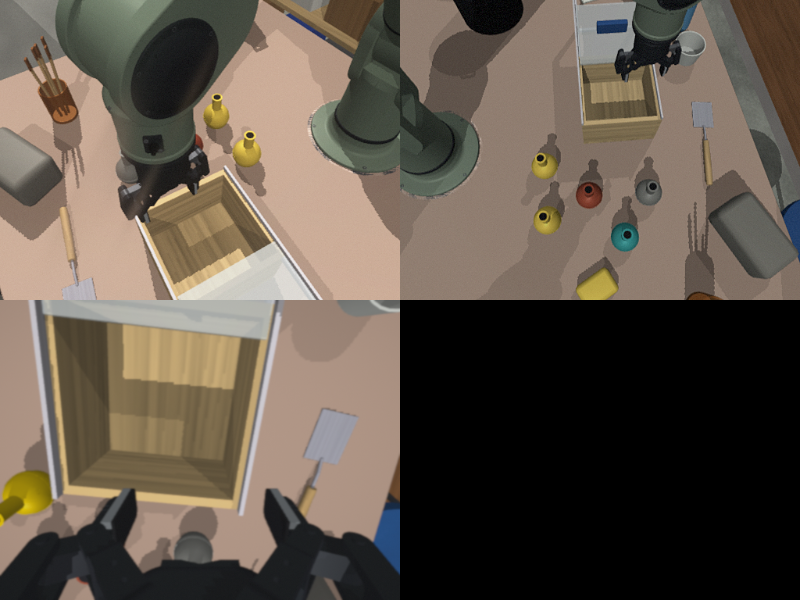

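The red candidate is at about (589,195) in the right (side) picture. The yellow ones are at (543,165) and (546,221), the turquoise one at (625,236) and the grey one at (648,190). Only the first is red clay. I'll confirm it in a crop and measure.

```bash
python3 - <<'E'
from h import *
b=cv2.imread('pics/b.png'); 
cv2.imwrite('pics/b2.png',cv2.resize(b[70:340,150:420],(600,600),interpolation=cv2.INTER_CUBIC)[:, :])
h=cv2.cvtColor(b,cv2.COLOR_BGR2HSV)
m=(((h[...,0]<8)|(h[...,0]>172))&(h[...,1]>120)&(h[...,2]>50)).astype(np.uint8)
n,l,s,c=cv2.connectedComponentsWithStats(m)
for i in range(1,n):
    if s[i,4]>60: print(s[i],c[i],plane('b.png',*c[i],0.034))
print('lip guess red',plane('b.png',(586-400)*1.28,187*1.28,.108),'grey',plane('b.png',(656-400)*1.28,187*1.28,.108))
d=np.load('pics/b.png.npz');print(-d['R'].T@d['t'],d['K']); d=np.load('pics/c.png.npz');print(-d['R'].T@d['t'],d['K'],d['R'])
for u,v in((582,65),(658,65),(662,120),(584,122)): print('rim',plane('b.png',(u-400)*1.28,v*1.28,.14))
E
```

```text
[225 233  34  34 750] [241.14666667 250.58133333] [ 0.44204609 -0.2287357   0.034     ]
lip guess red [ 0.43909906 -0.21944256  0.108     ] grey [ 0.61917753 -0.25356299  0.108     ]
[ 0.43158065 -0.3998541   0.8992121 ] [394.5572259  254.29380402 194.9489295 ]
[0.62587676 0.0812178  0.37372052] [283.79203222 256.02573672 186.53203656] [[ 9.99999569e-01 -1.40568963e-04 -9.17864318e-04]
 [ 1.56448676e-04 -9.48838700e-01  3.15761138e-01]
 [-9.15291402e-04 -3.15761145e-01 -9.48838269e-01]]
rim [0.49021818 0.12911349 0.14      ]
rim [0.70660562 0.08899507 0.14      ]
rim [ 0.67349254 -0.08288544  0.14      ]
rim [ 0.46472144 -0.04979714  0.14      ]
```

View pics/b2.png

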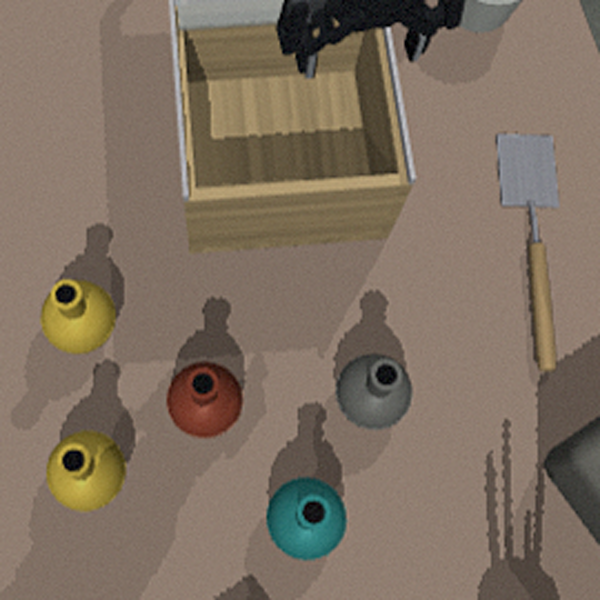

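The crop shows the only red vase, with its belly at crop (205,399) and its mouth at (203,383), about pixel (241,242) in the full picture. Its neighbours are more than 120 mm away. I'll move above it and look with the wrist camera.

Emit:
{"name": "move_arm", "arguments": {"moves": [[[1, -0.044, -0.037, 0, 0, 0, 0], [1, -0.088, -0.074, 0, 0, 0, 0], [1, -0.132, -0.111, 0, 0, 0, 0], [1, -0.176, -0.148, 0, 0, 0, 0], [1, -0.22, -0.185, 0, 0, 0, 0]]]}}

```text
clock: 0.65
position: [0.4625, -0.1926, 0.2313]
tool_rot: [-3.142, 0.0, 1.571]
force: [1.8, -2.0, 0.0]
grip_width: 0.0853
finger_force: 0.0
```

Emit:
{"name": "move_arm", "arguments": {"moves": [[[1, 0, 0, 0, 0, 0, 0], [1, 0, 0, 0, 0, 0, 0], [1, 0, 0, 0, 0, 0, 0], [1, 0, 0, 0, 0, 0, 0]]]}}

```text
clock: 1.05
position: [0.4647, -0.1904, 0.2311]
tool_rot: [-3.141, -0.0, 1.572]
force: [-0.6, 0.3, 0.8]
grip_width: 0.0857
finger_force: 0.0
```

```bash
python3 - <<'E'
from h import *
o=bot.observe();print(o['position'],o['tool_rot'])
d=grab('wrist','d.png');e=grab('scene','e.png')
cv2.imwrite('pics/de.png',np.vstack([np.hstack([d,e])[:,:,::-1]])[:, :])
cv2.imwrite('pics/de.png',cv2.resize(cv2.imread('pics/de.png'),(800,300),interpolation=cv2.INTER_AREA))
E
```

```text
[ 0.46471059 -0.1904029   0.23112031] [-3.14146006e+00 -3.14419772e-04  1.57249159e+00]
```

View pics/de.png

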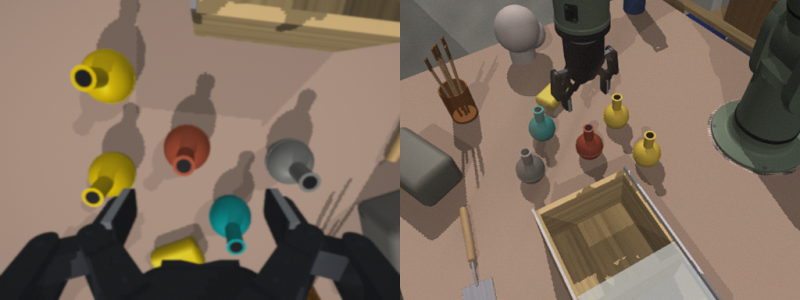

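Wrist picture: red vase's mouth is near (234,211) full scale. Scene picture: its mouth is near (242,163), with the box clear in view.

```bash
python3 - <<'E'
from h import *
def mouth(f,u,v,w=11):
    im=cv2.imread('pics/'+f).max(2).astype(int); y0,x0=v-w,u-w
    p=im[y0:y0+2*w+1,x0:x0+2*w+1]; m=(p<45).astype(np.uint8)
    n,l,s,c=cv2.connectedComponentsWithStats(m); i=1+np.argmax(s[1:,4]); return (f,x0+c[i,0],y0+c[i,1]),s[i]
R=[mouth('d.png',234,211),mouth('e.png',242,163,8),mouth('b.png',241,242,8)]
for r in R:print(r)
o=[r[0] for r in R]; X=tri(*o);print('red mouth',X,[np.subtract(proj(a[0],X),a[1:]) for a in o])
for a in o:print(plane(*a,.108))
G=[mouth('d.png',int(309*1.28),int(181*1.28)),mouth('b.png',int(150+385/2.222),int(70+375/2.222),8)]
for r in G:print(r)
o=[r[0] for r in G];print('grey',tri(*o),[plane(*a,.108) for a in o])
e=cv2.imread('pics/e.png');cv2.imwrite('pics/e2.png',cv2.resize(e[200:384,140:440],(800,491),interpolation=cv2.INTER_CUBIC))
E
```

```text
(('d.png', np.float64(235.72527472527472), np.float64(210.4835164835165)), array([ 6,  6, 14, 13, 91], dtype=int32))
(('e.png', np.float64(241.0), np.float64(163.45454545454547)), array([ 3,  6,  8,  6, 22], dtype=int32))
(('b.png', np.float64(240.78688524590163), np.float64(242.24590163934425)), array([ 4,  4,  9,  9, 61], dtype=int32))
red mouth [ 0.44361121 -0.22525544  0.10745277] [array([-1.42896572,  1.52574685]), array([-0.40769002,  0.72408076]), array([-0.02145799, -0.48208059])]
[ 0.445147   -0.22333017  0.108     ]
[ 0.44213719 -0.22597012  0.108     ]
[ 0.44346913 -0.22636711  0.108     ]
(('d.png', np.float64(396.2849162011173), np.float64(233.3240223463687)), array([  5,   7,  16,  14, 179], dtype=int32))
(('b.png', np.float64(323.2096774193548), np.float64(238.1451612903226)), array([ 4,  4,  9,  9, 62], dtype=int32))
grey [ 0.6115144  -0.24906391  0.10816954] [array([ 0.61243663, -0.24894778,  0.108     ]), array([ 0.61079606, -0.24939505,  0.108     ])]
```

View pics/e2.png

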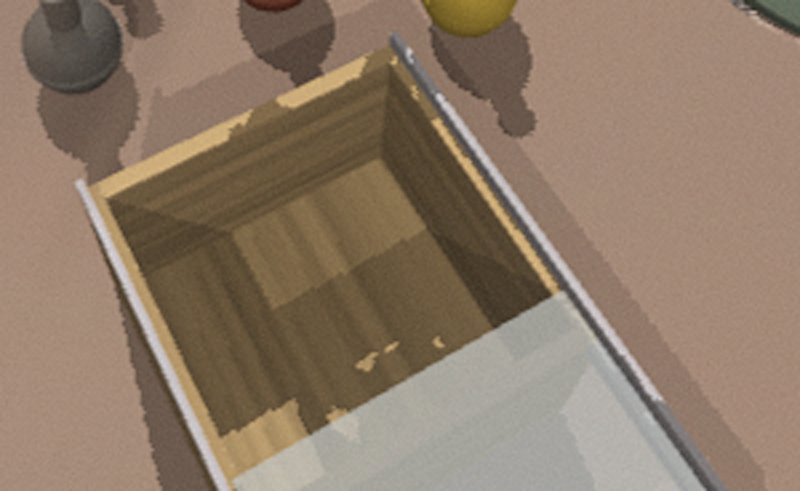

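The crop shows the box's inner rim front corners at crop (105,199) and (389,69), the floor's front corners near (140,272) and (381,158), and the cover's edge from (237,487) to (565,293).

```bash
python3 - <<'E'
from h import *
E=lambda u,v:(140+u/2.6667,200+v/2.6667)
B=lambda u,v:(150+u/2.2222,70+v/2.2222)
P={}
for n,p,z in(('inL',(105,199),.14),('inR',(389,69),.14),('cL',(237,487),.147),('cR',(565,293),.147),('innerR2',(557,291),.14),('flR',(381,158),.012)):
    P[n]=plane('e.png',*E(*p),z); print(n,P[n].round(4))
for n,p in(('outL',(190,190)),('outR',(408,181))): print('b',n,plane('b.png',*B(*p),.14).round(4))
# wrist c: rim corners (scaled pic coords *1.28)
for n,p,z in(('c_inR',(235,490-300),.14),('c_inL',(67,486-300),.14),('coverL',(50,314-300),.147),('coverR',(268,333-300),.147)):
    print(n,plane('c.png',p[0]*1.28,p[1]*1.28,z).round(4))
print('|in|',np.linalg.norm(P['inL']-P['inR']),'|c|',np.linalg.norm(P['cL']-P['cR']))
E
python3 - <<'E'
import cv2,numpy as np
c=cv2.imread('pics/c.png');cv2.imwrite('pics/c2.png',cv2.resize(c[0:280,30:380],(750,600),interpolation=cv2.INTER_CUBIC))
E
```

```text
inL [ 0.6634 -0.0658  0.14  ]
inR [ 0.4713 -0.042   0.14  ]
cL [0.6856 0.1144 0.147 ]
cR [0.483  0.1332 0.147 ]
innerR2 [0.483  0.1285 0.14  ]
flR [ 0.4683 -0.0448  0.012 ]
b outL [ 0.4649 -0.0483  0.14  ]
b outR [ 0.6711 -0.0773  0.14  ]
c_inR [ 0.6673 -0.0521  0.14  ]
c_inL [ 0.4683 -0.0468  0.14  ]
coverL [0.4906 0.1307 0.147 ]
coverR [0.6883 0.1153 0.147 ]
|in| 0.19354710501508482 |c| 0.2034819777066747
```

View pics/c2.png

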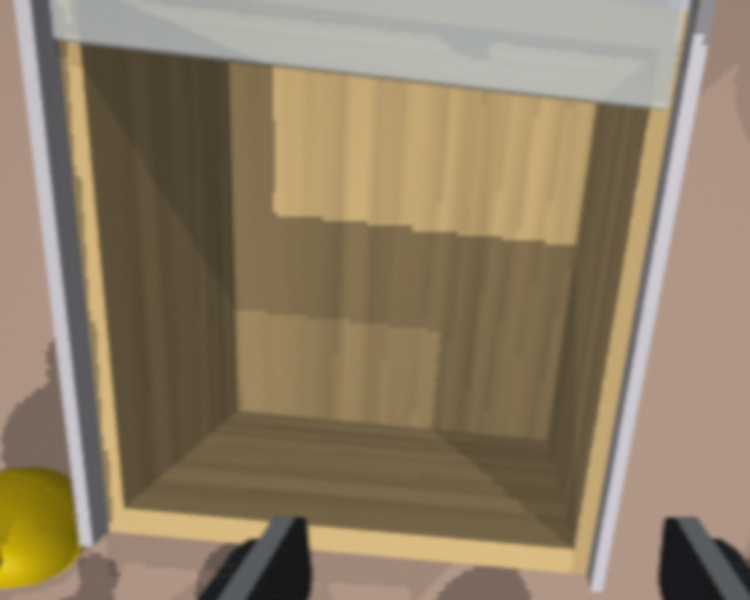

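The wrist crop gives the inner rim corners at (123,509) and (575,549), the floor corners at (238,411) and (547,440), and the cover's edge from (55,40) to (668,106).

```bash
python3 - <<'E'
from h import *
E=lambda u,v:('e.png',140+u/2.6667,200+v/2.6667)
C=lambda u,v:('c.png',30+u/2.1429,v/2.1429)
L=tri(E(389,69),C(123,509));R=tri(E(105,199),C(575,549))
cl=tri(E(565,293),C(55,40));cr=tri(E(237,487),C(668,106))
fl=tri(E(381,158),C(238,411));fr=tri(E(140,272),C(547,440))
fmt=lambda a:np.round(a,4)
for a in(L,R,cl,cr,fl,fr):print(fmt(a))
print('floor on .012',fmt(plane(*C(238,411),.012)),fmt(plane(*C(547,440),.012)))
yaws=[np.arctan2(*(b-a)[1::-1]) for a,b in((L,R),(cl,cr),(fl,fr),(plane(*C(238,411),.012),plane(*C(547,440),.012)))];print('yaws',np.round(yaws,4))
y=np.mean(yaws); ex=np.array([np.cos(y),np.sin(y)]);ey=np.array([-ex[1],ex[0]])
for a,b in((L,R),(fl,fr)):print('centre',fmt((a+b)[:2]/2+.098*ey))
cm=((L+R)[:2]/2+(fl+fr)[:2]/2)/2+.098*ey
print('y',y,'cm',cm,'joint',((cl+cr)[:2]/2-cm)@ey+.108,'cover x off',((cl+cr)[:2]/2-cm)@ex)
E
```

```text
[ 0.4746 -0.0404  0.1473]
[ 0.6643 -0.0618  0.1472]
[0.48   0.1319 0.1396]
[0.6869 0.1123 0.1445]
[ 0.4578 -0.0566 -0.017 ]
[ 0.6608 -0.0489  0.0574]
floor on .012 [ 0.4701 -0.0467  0.012 ] [ 0.6657 -0.0664  0.012 ]
yaws [-0.1122 -0.0941  0.0377 -0.1002]
centre [0.5761 0.0467]
centre [0.5659 0.045 ]
y -0.06719154758417685 cm [0.570976   0.04585169] joint 0.1849157287807132 cover x off 0.007355528034385459
```

Box centre is about (0.579, 0.045), yaw about −0.10, cover joint about 0.185. The red vase stands at (0.4436, −0.2252). I'll move over it and go down.

Emit:
{"name": "move_arm", "arguments": {"moves": [[[1, -0.035, -0.021, 0, 0, 0, 0], [1, -0.035, -0.021, 0, 0, 0, 0], [1, -0.035, -0.021, 0.03, 0, 0, 0], [1, -0.035, -0.021, 0.06, 0, 0, 0], [1, -0.035, -0.021, 0.09, 0, 0, 0]]]}}

```text
clock: 1.65
position: [0.4434, -0.226, 0.1404]
tool_rot: [3.141, 0.0, 1.571]
force: [1.4, -0.0, -0.4]
grip_width: 0.0853
finger_force: 0.0
```

Emit:
{"name": "move_arm", "arguments": {"moves": [[[1, 0, 0, 0, 0, 0, 0], [1, 0, 0, 0, 0, 0, 0]]]}}

```text
clock: 1.85
position: [0.4433, -0.2261, 0.1417]
tool_rot: [-3.141, -0.0, 1.571]
force: [1.0, -0.8, 0.3]
grip_width: 0.0857
finger_force: 0.0
```

```bash
python3 - <<'E'
from h import *
o=bot.observe();print(o['position'],o['tool_rot'])
d=grab('wrist','f.png');s=grab('side','g.png')
cv2.imwrite('pics/fg.png',cv2.resize(np.hstack([d,s])[:,:,::-1],(800,300),interpolation=cv2.INTER_AREA))
for z in(.108,):print(proj('f.png',[.4436,-.2252,z]))
E
```

```text
[ 0.44334219 -0.22613786  0.14174342] [-3.14095783e+00 -2.21246063e-04  1.57116348e+00]
(np.float64(254.9809866969207), np.float64(216.5861578570101))
```

View pics/fg.png

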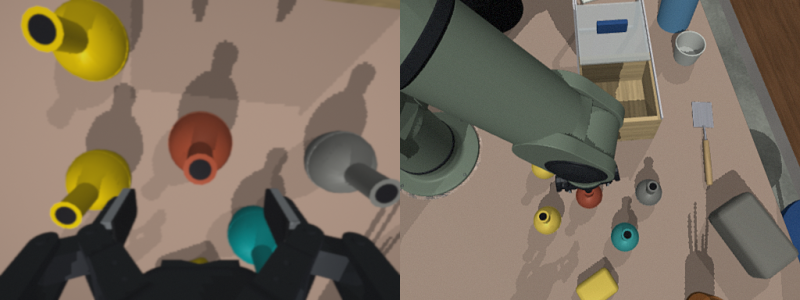

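The mouth shows at (257,219), within 3 px of the prediction and centred between the fingers. I'll go down and grip lightly.

Emit:
{"name": "move_arm", "arguments": {"moves": [[[1, 0.001, 0, 0.025, 0, 0, 0], [1, 0.001, 0, 0.05, 0, 0, 0], [1, 0.001, 0, 0.068, 0, 0, 0], [1, 0.001, 0, 0.068, 0, 0, 0]]]}}

```text
clock: 2.35
position: [0.4429, -0.2251, 0.0728]
tool_rot: [-3.14, -0.0, 1.571]
force: [-0.5, 0.2, 1.0]
grip_width: 0.0856
finger_force: 0.0
```

Emit:
{"name": "move_arm", "arguments": {"moves": [[[0.5, 0, 0, 0, 0, 0, 0], [0.4, 0, 0, 0, 0, 0, 0], [0.3, 0, 0, 0, 0, 0, 0], [0.2, 0, 0, 0, 0, 0, 0], [0.2, 0, 0, 0, 0, 0, 0]]], "force": 25}}

```text
clock: 2.85
position: [0.4434, -0.2256, 0.0741]
tool_rot: [3.141, 0.0, 1.571]
force: [-2.1, 1.0, 10.8]
grip_width: 0.027
finger_force: 23.8
```

Emit:
{"name": "move_arm", "arguments": {"moves": [[[0.1, 0, 0, 0, 0, 0, 0], [0, 0, 0, 0, 0, 0, 0], [0, 0, 0, 0, 0, 0, 0], [0, 0, 0, 0, 0, 0, 0]]]}}

```text
clock: 3.25
position: [0.4434, -0.2256, 0.0741]
tool_rot: [3.141, 0.0, 1.571]
force: [-1.6, 0.3, 11.6]
grip_width: 0.0263
finger_force: 23.8
```

Emit:
{"name": "move_arm", "arguments": {"moves": [[[0, 0, 0, -0.01, 0, 0, 0], [0, 0, 0, -0.03, 0, 0, 0], [0, 0, 0, -0.055, 0, 0, 0], [0, 0, 0, -0.08, 0, 0, 0], [0, 0, 0, -0.105, 0, 0, 0]]]}}

```text
clock: 3.75
position: [0.4428, -0.2253, 0.1799]
tool_rot: [3.142, -0.0, 1.571]
force: [0.3, -1.2, -3.0]
grip_width: 0.0264
finger_force: 24.8
```

Emit:
{"name": "move_arm", "arguments": {"moves": [[[0, 0, 0, -0.025, 0, 0, 0], [0, 0, 0, -0.05, 0, 0, 0], [0, 0, 0, -0.075, 0, 0, 0], [0, 0, 0, -0.095, 0, 0, 0], [0, 0, 0, -0.095, 0, 0, 0]]]}}

```text
clock: 4.25
position: [0.4438, -0.2257, 0.2761]
tool_rot: [3.138, 0.001, 1.571]
force: [0.9, -0.1, -3.4]
grip_width: 0.0266
finger_force: 24.8
```

```bash
python3 - <<'E'
from h import *
o=bot.observe();print(o['position'],o['force'],o['finger_force'],o['grip_width'])
d=grab('side','i.png');s=grab('scene','j.png')
cv2.imwrite('pics/ij.png',cv2.resize(np.hstack([d,s])[:,:,::-1],(800,300),interpolation=cv2.INTER_AREA))
E
```

```text
[ 0.44378928 -0.22567958  0.27614737] [ 0.85713069 -0.0815803  -3.39070692] 24.84040162176825 0.026617457479083825
```

View pics/ij.png

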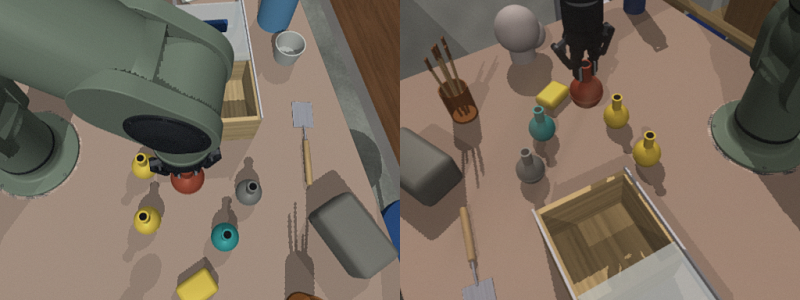

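The vase is held upright, 0.20 m up, weighing 3.4 N. I'll carry it over the mouth of the box.

Emit:
{"name": "move_arm", "arguments": {"moves": [[[0, 0.015, 0.008, 0, 0, 0, 0], [0, 0.04, 0.021, 0, 0, 0, 0], [0, 0.07, 0.037, 0, 0, 0, 0], [0, 0.1, 0.052, 0, 0, 0, 0], [0, 0.13, 0.068, 0, 0, 0, 0]]]}}

```text
clock: 4.85
position: [0.5108, -0.0941, 0.2722]
tool_rot: [-3.14, -0.0, 1.571]
force: [0.4, -0.2, -3.5]
grip_width: 0.0264
finger_force: 24.9
```

Emit:
{"name": "move_arm", "arguments": {"moves": [[[0, 0.03, 0.015, 0, 0, 0, 0], [0, 0.06, 0.03, 0, 0, 0, 0], [0, 0.09, 0.046, 0, 0, 0, 0], [0, 0.115, 0.06, 0, 0, 0, 0], [0, 0.126, 0.066, 0, 0, 0, 0]]]}}

```text
clock: 5.35
position: [0.5773, 0.0335, 0.2718]
tool_rot: [-3.14, -0.001, 1.574]
force: [-0.2, -0.2, -3.3]
grip_width: 0.0266
finger_force: 24.9
```

Emit:
{"name": "move_arm", "arguments": {"moves": [[[0, 0, 0, 0, 0, 0, 0], [0, 0, 0, 0, 0, 0, 0], [0, 0, 0, 0, 0, 0, 0]]]}}

```text
clock: 5.65
position: [0.5766, 0.0293, 0.2731]
tool_rot: [-3.141, 0.001, 1.569]
force: [0.0, -0.1, -2.3]
grip_width: 0.0262
finger_force: 24.9
```

```bash
python3 - <<'E'
from h import *
o=bot.observe();print(o['position'],o['tool_rot'],o['force'],o['finger_force'],o['grip_width'])
d=grab('wrist','k.png');s=grab('side','l.png')
cv2.imwrite('pics/kl.png',cv2.resize(np.hstack([d,s])[:,:,::-1],(800,300),interpolation=cv2.INTER_AREA))
E
```

```text
[0.57660403 0.02927901 0.27305497] [-3.14092580e+00  5.99865420e-04  1.56927225e+00] [ 0.03035407 -0.09690961 -2.31454251] 24.88644731172826 0.026187750620048487
```

View pics/kl.png

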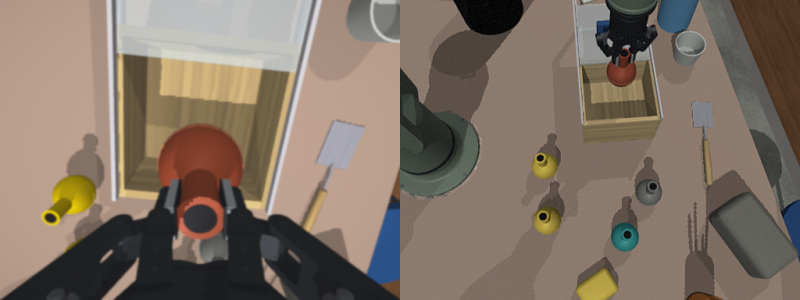

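The vase hangs over the middle of the mouth, and the cover's edge is clear ahead of it in the wrist picture. One numeric check of the box estimate against this picture comes before lowering.

```bash
python3 - <<'E'
from h import *
for X in([.4715,-.0425,.14],[.6665,-.0625,.14],[.4856,.1325,.147],[.689,.112,.147]):
    print(np.divide(proj('k.png',X),1.28).round(1))
b=cv2.imread('pics/k.png');h=cv2.cvtColor(b,cv2.COLOR_BGR2HSV)
m=(((h[...,0]<8)|(h[...,0]>172))&(h[...,1]>120)&(h[...,2]>50)).astype(np.uint8)
ys,xs=np.where(m);print(xs.min(),xs.max(),ys.min(),'mouth pred',proj('k.png',[.5766,.0293,.308]),'belly pred',proj('k.png',[.5766,.0293,.2335]))
E
```

```text
[124.3 187.3]
[262.5 199.6]
[117.8  51.3]
[297.   70.4]
203 309 161 mouth pred (np.float64(253.69863810481027), np.float64(281.7848415674963)) belly pred (np.float64(254.58871279042356), np.float64(214.27699625369155))
```

Predictions match the picture within a few pixels. Lowering.

Emit:
{"name": "move_arm", "arguments": {"moves": [[[0, 0, 0, 0.012, 0, 0, 0], [0, 0, 0, 0.03, 0, 0, 0], [0, 0, 0, 0.05, 0, 0, 0], [0, 0, 0, 0.07, 0, 0, 0], [0, 0, 0, 0.09, 0, 0, 0]]]}}

```text
clock: 6.25
position: [0.5767, 0.0303, 0.1818]
tool_rot: [-3.141, 0.0, 1.57]
force: [0.0, 0.3, -2.5]
grip_width: 0.0269
finger_force: 24.9
```

Emit:
{"name": "move_arm", "arguments": {"moves": [[[0, 0, 0, 0.02, 0, 0, 0], [0, 0, 0, 0.04, 0, 0, 0], [0, 0, 0, 0.06, 0, 0, 0], [0, 0, 0, 0.075, 0, 0, 0], [0, 0, 0, 0.08, 0, 0, 0]]]}}

```text
clock: 6.75
position: [0.5759, 0.0303, 0.1012]
tool_rot: [-3.139, 0.0, 1.571]
force: [0.2, 0.1, -2.4]
grip_width: 0.0267
finger_force: 24.9
```

Emit:
{"name": "move_arm", "arguments": {"moves": [[[0, 0, 0, 0, 0, 0, 0], [0, 0, 0, 0.003, 0, 0, 0], [0, 0, 0, 0.006, 0, 0, 0], [0, 0, 0, 0.009, 0, 0, 0], [0, 0, 0, 0.009, 0, 0, 0]]]}}

```text
clock: 7.25
position: [0.577, 0.0306, 0.0941]
tool_rot: [-3.141, 0.0, 1.571]
force: [-0.1, -0.9, -2.6]
grip_width: 0.0265
finger_force: 24.9
```

Emit:
{"name": "move_arm", "arguments": {"moves": [[[0, 0, 0, 0.002, 0, 0, 0], [0, 0, 0, 0.004, 0, 0, 0], [0, 0, 0, 0.005, 0, 0, 0], [0, 0, 0, 0.005, 0, 0, 0]]]}}

```text
clock: 7.65
position: [0.577, 0.0306, 0.0891]
tool_rot: [-3.141, 0.0, 1.571]
force: [0.4, 0.1, -2.2]
grip_width: 0.0264
finger_force: 24.9
```

Emit:
{"name": "move_arm", "arguments": {"moves": [[[0, 0, 0, 0.001, 0, 0, 0], [0, 0, 0, 0.002, 0, 0, 0], [0, 0, 0, 0.002, 0, 0, 0]]]}}

```text
clock: 7.95
position: [0.577, 0.0307, 0.0872]
tool_rot: [-3.141, 0.0, 1.571]
force: [-0.2, -0.2, -2.8]
grip_width: 0.0268
finger_force: 24.9
```

Emit:
{"name": "move_arm", "arguments": {"moves": [[[0, 0, 0, 0.001, 0, 0, 0], [0, 0, 0, 0.001, 0, 0, 0]]]}}

```text
clock: 8.15
position: [0.5773, 0.0306, 0.0864]
tool_rot: [3.141, 0.0, 1.571]
force: [0.6, -1.3, -0.1]
grip_width: 0.0266
finger_force: 25.0
```

Emit:
{"name": "move_arm", "arguments": {"moves": [[[0, 0, 0, 0.001, 0, 0, 0], [0, 0, 0, 0.001, 0, 0, 0]]]}}

```text
clock: 8.35
position: [0.5777, 0.0306, 0.0861]
tool_rot: [3.14, -0.0, 1.571]
force: [-2.4, 0.1, 12.8]
grip_width: 0.0262
finger_force: 25.3
```

It's on the floor: the force went from −2.5 to +12.8 N. I'll ease up half a millimetre and open.

Emit:
{"name": "move_arm", "arguments": {"moves": [[[0, 0, 0, -0.0007, 0, 0, 0], [0.33, 0, 0, -0.0007, 0, 0, 0], [0.4, 0, 0, -0.0007, 0, 0, 0], [0.6, 0, 0, -0.0007, 0, 0, 0], [1, 0, 0, -0.0007, 0, 0, 0]]], "force": 20}}

```text
clock: 8.85
position: [0.577, 0.0307, 0.0859]
tool_rot: [-3.141, -0.0, 1.571]
force: [0.1, 0.8, 0.0]
grip_width: 0.0619
finger_force: 0.0
```

Emit:
{"name": "move_arm", "arguments": {"moves": [[[1, 0, 0, 0, 0, 0, 0], [1, 0, 0, 0, 0, 0, 0], [1, 0, 0, 0, 0, 0, 0], [1, 0, 0, 0, 0, 0, 0]]]}}

```text
clock: 9.25
position: [0.5771, 0.0307, 0.086]
tool_rot: [3.142, -0.0, 1.571]
force: [-0.5, 0.0, 0.4]
grip_width: 0.0858
finger_force: 0.0
```

Opened cleanly. I'll rise straight up to about z = 0.29 and check.

Emit:
{"name": "move_arm", "arguments": {"moves": [[[1, 0, 0, -0.02, 0, 0, 0], [1, 0, 0, -0.045, 0, 0, 0], [1, 0, 0, -0.075, 0, 0, 0], [1, 0, 0, -0.11, 0, 0, 0], [1, 0, 0, -0.145, 0, 0, 0]]]}}

```text
clock: 9.75
position: [0.5768, 0.0306, 0.2323]
tool_rot: [-3.141, 0.0, 1.571]
force: [0.3, 0.4, 0.1]
grip_width: 0.0854
finger_force: 0.0
```

Emit:
{"name": "move_arm", "arguments": {"moves": [[[1, 0, 0, -0.03, 0, 0, 0], [1, 0, 0, -0.06, 0, 0, 0], [1, 0, 0, -0.06, 0, 0, 0], [1, 0, 0, -0.06, 0, 0, 0]]]}}

```text
clock: 10.15
position: [0.5771, 0.0306, 0.2912]
tool_rot: [3.141, -0.0, 1.571]
force: [0.3, 0.6, -0.6]
grip_width: 0.0854
finger_force: 0.0
```

```bash
python3 - <<'E'
from h import *
o=bot.observe();print(o['position'],o['tool_rot'],o['force'])
d=grab('wrist','m.png');s=grab('side','n.png')
cv2.imwrite('pics/mn.png',cv2.resize(np.hstack([d,s])[:,:,::-1],(800,300),interpolation=cv2.INTER_AREA))
print('mouth pred',np.divide(proj('m.png',[.577,.0307,.12]),1.28))
# blue handle in both
for f in('m.png','n.png'):
    b=cv2.imread('pics/'+f);h=cv2.cvtColor(b,cv2.COLOR_BGR2HSV)
    m=((h[...,0]>100)&(h[...,0]<125)&(h[...,1]>140)&(h[...,2]>50)).astype(np.uint8)
    n,l,st,c=cv2.connectedComponentsWithStats(m)
    for i in range(1,n):
        if st[i,4]>80:
            print(f,st[i],c[i],plane(f,*c[i],.187)); 
E
```

```text
[0.57710157 0.03062201 0.29116983] [ 3.14084009e+00 -6.60744659e-05  1.57072698e+00] [ 0.25771681  0.59087105 -0.61917372]
mouth pred [199.13478378 130.57027416]
m.png [ 474  257   38   92 2349] [496.87356322 297.79650915] [ 0.83261085 -0.09431142  0.187     ]
n.png [490 256  22  78 895] [503.83240223 286.45251397] [ 0.88744844 -0.40934861  0.187     ]
```

View pics/mn.png

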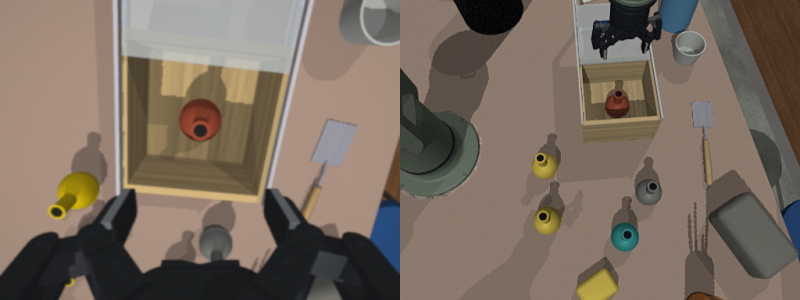

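The vase stands upright on the floor with its mouth at (200,131), as predicted, and the grey vase hasn't moved. Next I'll locate the handle in the earlier clear side picture.

```bash
python3 - <<'E'
from h import *
for f in('b.png','g.png'):
    b=cv2.imread('pics/'+f);h=cv2.cvtColor(b,cv2.COLOR_BGR2HSV)
    m=((h[...,0]>100)&(h[...,0]<125)&(h[...,1]>100)).astype(np.uint8)
    n,l,st,c=cv2.connectedComponentsWithStats(m)
    for i in range(1,n):
        x,y,w,hh,a=st[i]
        if a>80 and 200<c[i,0]<330 and c[i,1]<80: print(f,st[i],c[i],'mid .167',plane(f,*c[i],.167),'top edges',plane(f,x,y+2,.187),plane(f,x+w,y,.187))
for X in([.598,.229,.187],[.598,.229,.147]):print(proj('g.png',X))
E
```

```text
b.png [252  25  39  18 612] [270.7630719   33.37091503] mid .167 [0.59611483 0.22659265 0.167     ] top edges [0.55377643 0.23436018 0.187     ] [0.64108703 0.2240091  0.187     ]
g.png [252  25  39  18 612] [270.7630719   33.37091503] mid .167 [0.59611483 0.22659265 0.167     ] top edges [0.55377643 0.23436018 0.187     ] [0.64108703 0.2240091  0.187     ]
(np.float64(271.79452427073596), np.float64(26.026747070751583))
(np.float64(270.93660685954114), np.float64(38.53968932766941))
```

Emit:
{"name": "move_arm", "arguments": {"moves": [[[0.6, 0.03, 0.003, 0, 0, 0, 0.004], [0.3, 0.065, 0.007, 0, 0, 0, 0.009], [0, 0.1, 0.01, 0, 0, 0, 0.0162], [0, 0.135, 0.014, 0, 0, 0, 0.0162], [0, 0.17, 0.018, 0, 0, 0, 0.0162]]]}}

```text
clock: 10.75
position: [0.5947, 0.2019, 0.2897]
tool_rot: [-3.14, 0.001, 1.469]
force: [0.1, 0.6, 1.1]
grip_width: 0.0121
finger_force: 0.0
```

Handle is at (0.597, 0.228), so the joint is about 0.184. I'll go past it to box y ≈ 0.24, then down behind it.

Emit:
{"name": "move_arm", "arguments": {"moves": [[[0, 0.035, 0, 0, 0, 0, 0], [0, 0.07, 0, 0, 0, 0, 0], [0, 0.085, 0, 0, 0, 0, 0], [0, 0.085, 0, 0.02, 0, 0, 0], [0, 0.085, 0, 0.05, 0, 0, 0]]]}}

```text
clock: 11.25
position: [0.604, 0.2857, 0.2405]
tool_rot: [3.141, -0.001, 1.47]
force: [-0.1, 0.0, 0.0]
grip_width: 0.0004
finger_force: 0.0
```

Emit:
{"name": "move_arm", "arguments": {"moves": [[[0, 0, 0, 0.03, 0, 0, 0], [0, 0, 0, 0.06, 0, 0, 0], [0, 0, 0, 0.075, 0, 0, 0], [0, 0, 0, 0.075, 0, 0, 0]]]}}

```text
clock: 11.65
position: [0.6028, 0.2844, 0.1637]
tool_rot: [-3.138, 0.002, 1.469]
force: [0.0, -0.2, 0.4]
grip_width: -0.0003
finger_force: 0.0
```

Emit:
{"name": "move_arm", "arguments": {"moves": [[[0, -0.015, 0, 0, 0, 0, 0], [0, -0.03, 0, 0, 0, 0, 0], [0, -0.045, 0, 0, 0, 0, 0], [0, -0.06, 0, 0, 0, 0, 0], [0, -0.075, 0, 0, 0, 0, 0]]]}}

```text
clock: 12.15
position: [0.5964, 0.2093, 0.1668]
tool_rot: [3.14, -0.001, 1.469]
force: [1.1, 3.7, 1.7]
grip_width: 0.0002
finger_force: 1.6
```

Emit:
{"name": "move_arm", "arguments": {"moves": [[[0, -0.015, 0, 0, 0, 0, 0], [0, -0.03, 0, 0, 0, 0, 0], [0, -0.045, 0, 0, 0, 0, 0], [0, -0.06, 0, 0, 0, 0, 0], [0, -0.075, 0, 0, 0, 0, 0]]]}}

```text
clock: 12.65
position: [0.5883, 0.1348, 0.1659]
tool_rot: [-3.141, 0.0, 1.469]
force: [0.1, 3.4, 1.3]
grip_width: -0.0002
finger_force: 1.6
```

Emit:
{"name": "move_arm", "arguments": {"moves": [[[0, -0.015, 0, 0, 0, 0, 0], [0, -0.03, 0, 0, 0, 0, 0], [0, -0.045, 0, 0, 0, 0, 0], [0, -0.055, 0, 0, 0, 0, 0], [0, -0.06, 0, 0, 0, 0, 0]]]}}

```text
clock: 13.15
position: [0.5822, 0.0748, 0.1659]
tool_rot: [-3.141, 0.0, 1.468]
force: [-0.6, 2.6, 1.0]
grip_width: -0.0001
finger_force: 1.1
```

Sliding at about 3 N. I'll finish gently until it meets the stop.

Emit:
{"name": "move_arm", "arguments": {"moves": [[[0, -0.004, 0, 0, 0, 0, 0], [0, -0.007, 0, 0, 0, 0, 0], [0, -0.009, 0, 0, 0, 0, 0], [0, -0.009, 0, 0, 0, 0, 0]]]}}

```text
clock: 13.55
position: [0.5814, 0.0672, 0.1659]
tool_rot: [-3.141, 0.0, 1.469]
force: [-0.7, -0.3, -0.0]
grip_width: 0.0
finger_force: 0.0
```

Emit:
{"name": "move_arm", "arguments": {"moves": [[[0, -0.001, 0, 0, 0, 0, 0], [0, -0.002, 0, 0, 0, 0, 0], [0, -0.003, 0, 0, 0, 0, 0]]]}}

```text
clock: 13.85
position: [0.5811, 0.0645, 0.1659]
tool_rot: [-3.142, -0.0, 1.469]
force: [0.4, 1.9, -1.1]
grip_width: -0.0001
finger_force: 1.0
```

Emit:
{"name": "move_arm", "arguments": {"moves": [[[0, -0.001, 0, 0, 0, 0, 0], [0, -0.002, 0, 0, 0, 0, 0], [0, -0.003, 0, 0, 0, 0, 0]]]}}

```text
clock: 14.15
position: [0.5808, 0.0613, 0.1659]
tool_rot: [-3.141, 0.0, 1.469]
force: [0.2, 2.8, -1.3]
grip_width: 0.0
finger_force: 1.0
```

Emit:
{"name": "move_arm", "arguments": {"moves": [[[0, -0.001, 0, 0, 0, 0, 0], [0, -0.002, 0, 0, 0, 0, 0], [0, -0.002, 0, 0, 0, 0, 0]]]}}

```text
clock: 14.45
position: [0.5807, 0.0604, 0.166]
tool_rot: [3.141, -0.001, 1.47]
force: [0.9, 8.4, -2.6]
grip_width: 0.0003
finger_force: 3.9
```

Emit:
{"name": "move_arm", "arguments": {"moves": [[[0, -0.001, 0, 0, 0, 0, 0], [0, -0.001, 0, 0, 0, 0, 0]]]}}

```text
clock: 14.65
position: [0.5807, 0.0604, 0.166]
tool_rot: [3.141, -0.002, 1.47]
force: [0.9, 12.0, -4.9]
grip_width: -0.0
finger_force: 6.3
```

Emit:
{"name": "move_arm", "arguments": {"moves": [[[0, 0.02, 0, 0, 0, 0, 0], [0, 0.04, 0, 0, 0, 0, 0], [0, 0.05, 0, -0.03, 0, 0, 0], [0, 0.08, 0, -0.07, 0, 0, 0], [0, 0.11, 0, -0.11, 0, 0, 0]]]}}

```text
clock: 15.15
position: [0.5916, 0.1678, 0.2774]
tool_rot: [-3.141, 0.001, 1.468]
force: [0.9, 0.5, -0.8]
grip_width: -0.0004
finger_force: 0.0
```

Emit:
{"name": "move_arm", "arguments": {"moves": [[[0, 0.04, 0.01, 0, 0, 0, 0], [0, 0.08, 0.02, 0, 0, 0, 0], [0, 0.12, 0.03, 0, 0, 0, 0], [0, 0.12, 0.03, 0, 0, 0, 0], [0, 0.12, 0.03, 0, 0, 0, 0]]]}}

```text
clock: 15.65
position: [0.6337, 0.2845, 0.2753]
tool_rot: [-3.141, 0.001, 1.47]
force: [0.0, -0.6, -0.3]
grip_width: 0.0001
finger_force: 0.0
```

```bash
python3 - <<'E'
from h import *
o=bot.observe();print(o['clock'],o['position'],o['force'])
d=grab('side','p.png');s=grab('scene','q.png')
cv2.imwrite('pics/pq.png',cv2.resize(np.hstack([d,s])[:,:,::-1],(800,300),interpolation=cv2.INTER_AREA))
f='p.png';b=cv2.imread('pics/'+f);h=cv2.cvtColor(b,cv2.COLOR_BGR2HSV)
m=((h[...,0]>100)&(h[...,0]<125)&(h[...,1]>100)).astype(np.uint8)
n,l,st,c=cv2.connectedComponentsWithStats(m)
for i in range(1,n):
    if st[i,4]>80 and 200<c[i,0]<340 and c[i,1]<200: print(st[i],plane(f,*c[i],.167))
E
```

```text
15.65 [0.63369139 0.28447963 0.27534884] [ 0.03500941 -0.55463458 -0.25395465]
[259  96  43  17 602] [0.57674924 0.04076937 0.167     ]
```

View pics/pq.png

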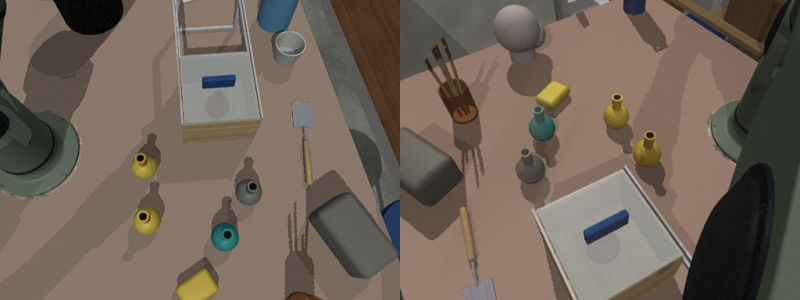

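The cover is shut against its stop. Its handle, at (218,82) in the side picture, is within about 5 mm of the box centre. The red vase shows faintly upright beneath it, the grey one is in place at (248,190), and the arm is clear.

```bash
python3 -c "
from workcell import bot
print(bot.job_done())"
```

```text
the job is handed in; nothing more can be done
None
```

The red vase stands upright on the floor of the damp box, the clear cover is slid shut against its end stop, the grey vase is where it was, and the job is handed in; no verdict came back.

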